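Shut and latch the button box

TASK

Close up the frosted button box: using only pushes of the fingertips, swing its raised lid over and down until it lies flat on the box, then fold both front latches down flat against the box's front so that they catch. Do not pick the box up, tip it or shove it along the table, and leave the other sewing things, with the bobbin case's tray, where they are.

Things in the scene. Friction and masses are not known exactly. Their poses are not given: they have to be found in the camera images.
- button_box: Frosted translucent plastic box half full of buttons, standing loose on the table, about 1 kg with its lid; 120 mm deep (x) by 216 mm wide (y) by 56 mm tall without the lid. Origin: centre of its underside; x points from the latch side (front, towards the robot) to the hinge side (back), y to its left, z up. Two latches at y = +65 mm and -65 mm. It slides on the table at roughly 4 to 7 N.
- lid_hinge (a point): Middle of the lid's hinge line, on the back rim: 63 mm behind the box's centre, 56 mm above the table; the axis runs along the box's y.
- lid (a joint): Hinge of the lid, rad: 0 = flat on the box, shut; 1.57 = upright; it starts leaning back at about 1.6 to 1.85 (stop at 1.9). The stiff hinge holds it wherever it is left (about 1 N at its front edge moves it).
- lid_edge (a point): Middle of the lid's front (free) edge, on its outer (top) face, 126 mm from the hinge line. Lid: frosted plate 126 mm by 224 mm wide, outer face 4 mm above the hinge line when shut (60 mm above the table), with a 10 mm skirt inside that; the latches hang from this edge at 65 mm to each side, so the 90 mm in the middle are free.
- latch_left (a joint): Hinge of the left front latch (at the box's +y side, on the left as the robot sees it), rad: 0 = folded flat down against the box's front, growing as its free end swings out and up; 1.57 = sticking straight out from the lid's plane. Starts about 1.0 to 1.45. It stays where it is left (about 1 N at its free end moves it); folded down with the lid shut, its inner tooth lies under a lug on the box.
- latch_right (a joint): Hinge of the right front latch (at the box's -y side, on the right as the robot sees it), rad: 0 = folded flat down against the box's front, growing as its free end swings out and up; 1.57 = sticking straight out from the lid's plane. Starts about 1.0 to 1.45. It stays where it is left (about 1 N at its free end moves it); folded down with the lid shut, its inner tooth lies under a lug on the box.
- latch_left_pin (a point): Middle of the left latch's hinge pin, which runs along the box's y just in front of the lid's front edge; lid shut, it is 66 mm in front of the box's centre, 55 mm above the table. The latch is an opaque pale tab 32 mm wide (y), reaching 27 mm from the pin; its outer face lies 3 mm outside the pin, with a 3 mm lip at the free end. Folded down, its free end is 28 mm above the table.
- latch_right_pin (a point): Middle of the right latch's hinge pin, which runs along the box's y just in front of the lid's front edge; lid shut, it is 66 mm in front of the box's centre, 55 mm above the table. The latch is an opaque pale tab 32 mm wide (y), reaching 27 mm from the pin; its outer face lies 3 mm outside the pin, with a 3 mm lip at the free end. Folded down, its free end is 28 mm above the table.
- latch_left_tip (a point): Middle of the left latch's free end, on its outer face, 27 mm from the pin.
- latch_right_tip (a point): Middle of the right latch's free end, on its outer face, 27 mm from the pin.
- gauge: Bystander: flat chrome sewing gauge bar, 155 by 22 by 3 mm with a 6 mm slider, lying roughly along y in front of the box. Origin: underside centre.
- egg: Bystander: maple darning egg, 45 mm across, 62 mm tall, standing on its flattened end. Origin: underside centre.
- bowl: Bystander: round glass bowl of beads, 112 mm across, 40 mm tall. Origin: underside centre.
- bobbin_case: Bystander: flat black plastic bobbin case, 130 (x) by 110 (y) by 46 mm, its tray drawn out a little on the side facing the robot. Origin: underside centre.
- tray_front (a point): Bystander: centre of the front of the bobbin case's sliding tray, which is drawn out 20 to 50 mm and is to stay as it is.
- spool_tall: Bystander: upright thread spool, 32 mm across, 52 mm tall. Origin: underside centre.
- spool_short: Bystander: upright thread spool, 42 mm across, 36 mm tall. Origin: underside centre.
- snips: Bystander: chrome thread snips lying flat, about 110 by 32 by 10 mm. Origin: on the table, near the middle.

How it is judged (in metres and radians):
On the way:
1. the lid lies flat on the box while both latches still stand out (value of joint lid below 0.04 rad and value of joint each of latch_left, latch_right above 0.25 rad), for 0.2 s.
At the end, for the whole second after the job is handed in: The lid is shut to within 0.04 rad (5 mm at its front edge), each latch is folded to within 0.10 rad (under 3 mm at its free end) of flat against the box, and the box stands upright and still on the table within 40 mm of where it began (value of joint lid below 0.04 rad and value of joint each of latch_left, latch_right below 0.1 rad and distance of button_box from where it was at the start of the episode below 0.04 m and angle between button_box's own z axis and vertical below 0.05 rad and height (world z) of button_box below 0.005 m and linear speed of button_box below 0.01 m/s); the robot touches nothing.
It fails at once if the lid's edge is pinched between the fingers (they press on its outer face and on its front skirt at once) (contact force between the fingers and lid_c0 above 3 N and contact force between the fingers and lid_c1 above 3 N).
It fails at once if the button box is picked up, tipped or shoved more than 40 mm (distance of button_box from where it was at the start of the episode above 0.04 m or height (world z) of button_box above 0.012 m or angle between button_box's own z axis and vertical above 0.12 rad).
It fails at once if another sewing thing is shifted more than 30 mm (distance of any of gauge, egg, bowl, bobbin_case, spool_tall, spool_short, snips from where it was at the start of the episode above 0.03 m).
It fails at once if the bobbin tray is pushed or drawn (distance of tray_front from where it was at the start of the episode above 0.015 m).
It fails at once if the egg or a spool is knocked over or lifted (angle between any of egg, spool_tall, spool_short's own z axis and vertical above 0.6 rad or height (world z) of any of egg, spool_tall, spool_short above 0.015 m).
It also fails if it takes over 58 s, if anything falls off the work surface, if the arm or the gripper's body presses on something with over 40 N, if the wrist force passes 120 N, or if a joint passes its speed limit or range.

ROBOT

A 7-joint arm with a two-finger parallel gripper is mounted at the origin on the work surface. World frame = base frame: x ahead of the robot, y to its left, z up, the work surface at z = 0. Lengths are in mm, angles in rad, forces in N, time in s.
With the tool pointing down it reaches from about 400 to 875 mm from the base axis. Payload 4.4 kg.
Tool frame: the origin (TCP) lies at the very end of the fingers, on their centre line; the grasp point (between the pads) lies 19 mm behind it; y points along the fingers, z is the direction in which the jaws open and shut, and the axes are right-handed (so a half turn about y gives the same grasp; the last joint's range is limited). The gripper opens to 85 mm and grips with 20 to 120 N. Pads are 22 mm wide; open, the fingers measure 114 mm over their backs; the gripper's body (76 mm by 85 mm) begins 54 mm behind the grasp point. The pads swing forward as they close: fully open they stand 13 mm farther back than shut.
Start: joints at [1.241, 0.628, 0.038, 1.517, -0.027, 0.996, -0.02], TCP at [169.516, -627.521, 231.313] pointing down, gripper open.
Joint ranges: [-3.06, 3.06], [-0.37, 2.12], [-1.25, 1.32], [0.18, 2.47], [-1.1, 4.24], [0.23, 1.98], [-2.94, 2.94]. Speed limits (rad/s): [2.57, 2.57, 3.14, 3.14, 3.14, 3.14, 3.14].

INTERFACE

Orientations are given as [roll, pitch, yaw] about the fixed x, y, z axes, in that order (R = Rz(yaw) Ry(pitch) Rx(roll)).
In Python, from cell import * gives the robot as it stands.
- The arm moves only by the tool apply_moves, never from a script. Its argument "targets" is a list of rows, each a list of 6 numbers: the shift along the tool's x, y, z in units of 40 mm (1.0 is 40 mm), then the turn, a rotation vector about the tool's x, y, z in units of 8 degrees (1.0 is 8 degrees). A call has 1 to 12 rows; each row shifts and turns the commanded pose from where the row before left it, along the tool's axes as they then stand; what a row does not reach is not made up. A row lasts 1/8 s, in which the tool goes at most 62.5 mm and 10.7 degrees, less where a joint would pass 70% of its speed; a pose out of reach is approached as far as the arm can. A call is refused whole if a number of a shift passes 1 or a number of a turn 1, either way. A call with a gripper value outside its range is refused whole. "jaw" is the gripper command: -1 is shut, 1 is fully open, values between are in proportion, set as the call begins (left out, the last holds). The fingers move at their own pace and stop on an object; the grip force is fixed at half the most. Time passes only in rows, so rows that do not move let the fingers close. It gives the time, the measured TCP pose, the force and the opening at its end, in the units of the state.
- read_state(): the state, without advancing time (a new reading comes with each control period).
- get_image(name): name is "scene" or "top"; returns the picture (480x640x3 uint8, red, green, blue); there is no depth.
- calibration(name): a dict with "fx", "fy", "cx", "cy" (pixels), "world_from_camera" (4x4, takes a point from camera to world coordinates). Camera axes: x right, y down, z forward; pixel columns grow to the right and rows downward; lengths in mm; the calibration is good to about 2 mm. A picture is of the moment at which its call begins. calibration takes no time and is no camera call.
- finish_job(): hands the job in, once; it reports no verdict.
The state is a dict: "clock": time; "qpos": joint angles; "qd": joint speeds; "tau": joint torques, N m; "eef_pos": TCP position; "tool_rot": TCP orientation; "force": force on the tool from outside, world axes, zero at the start; "torque": the same for the moment, N m; "width": finger opening in mm.
Only numpy, scipy, OpenCV 4.12 (cv2) and the standard library are available. Lean on these libraries where they do the work, as an engineer would, in place of code of your own. Each camera call takes 0.05 s, during which the arm holds its last target. There are 200 camera calls.

## Working session

There is one attempt and no reset: what is moved stays moved. The work goes in short steps, Python scripts to look and compute and a tool call to move; the robot and the scene stay as the last step left them, time stands still between calls to the robot, and variables do not carry over. Pictures are saved under pics/ and viewed, about 8 in all and at most 12, crops included, and the job is handed in when it is done.

Besides the shell and the picture viewer there is one more tool, called after "Request:" by a JSON object that holds its "name" and its "arguments". apply_moves: Moves the arm, as the interface text tells. Its arguments: {"type":"object","properties":{"targets":{"type":"array"},"jaw":{"type":"number"}},"required":["targets"]}

```bash
mkdir -p pics
python3 - <<'E'
from cell import *
import cv2
s=read_state();print(s)
for n in("scene","top"):
    c=calibration(n);print(n,{k:(v if k!="world_from_camera" else [[round(float(a),3) for a in r] for r in v]) for k,v in c.items()})
    cv2.imwrite(f"pics/{n}0.png",get_image(n)[:,:,::-1])
E
```

```text
{'clock': 0.0, 'qpos': array([ 1.24121971,  0.6293611 ,  0.03843725,  1.51836746, -0.02700192,
        0.996282  , -0.01999356]), 'qd': array([-4.17585063e-04,  9.15425606e-05, -1.70758963e-03, -6.61772134e-05,
       -9.67805124e-04, -1.17869140e-03,  1.53591039e-03]), 'tau': array([-2.54585466e-04, -5.63394392e+01,  1.22625455e+00, -1.93445724e+01,
        1.11501079e-02,  1.04790318e-02,  6.95254926e-06]), 'eef_pos': array([ 169.34268015, -626.90997423,  230.3794643 ]), 'tool_rot': array([-1.57269625e+00, -2.14064657e-05, -2.87780682e+00]), 'force': array([-0.12028149,  0.11555852, -0.04921752]), 'torque': array([-0.03015551, -0.02984524,  0.02749771]), 'width': 85.52696133473235}
scene {'fx': 439.3282799785523, 'fy': 439.3282799785523, 'cx': 316.4005512290786, 'cy': 243.34857611528318, 'world_from_camera': [[0.743, 0.387, -0.547, 1027.226], [0.669, -0.398, 0.627, -414.531], [0.025, -0.832, -0.554, 532.332], [0.0, 0.0, 0.0, 1.0]]}
top {'fx': 526.5916888729308, 'fy': 526.5916888729308, 'cx': 328.3452387548532, 'cy': 240.51923941086153, 'world_from_camera': [[0.018, -0.989, 0.145, 412.924], [-1.0, -0.02, -0.012, 74.606], [0.015, -0.145, -0.989, 1187.289], [0.0, 0.0, 0.0, 1.0]]}
```

View pics/scene0.png

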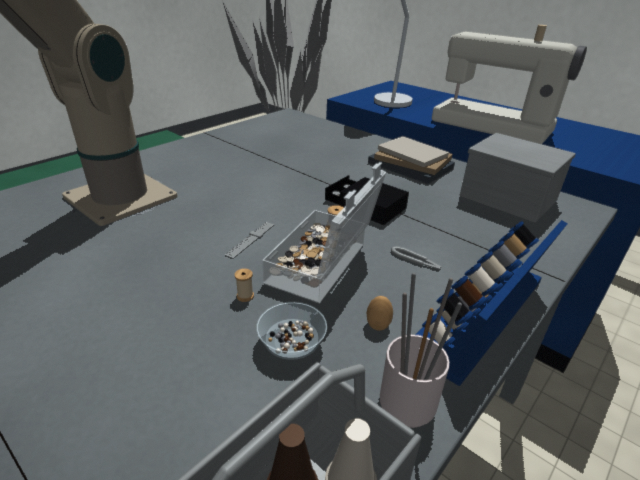

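View pics/top0.png

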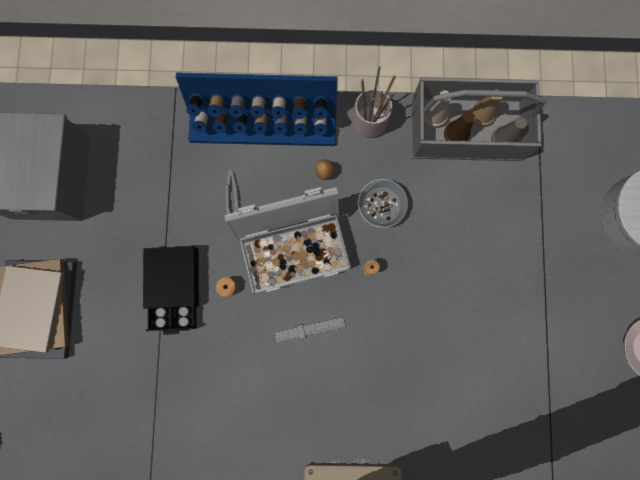

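The top view shows the box front edge running from about (253,291) to (348,268), with the raised lid's top edge from (227,217) to (338,195). A spool stands on each side of the box, at (226,287) and (372,267). Next I'll enlarge both views.

Run:
```python
import cv2,numpy as np
a=cv2.imread("pics/top0.png")[170:310,210:390]
b=cv2.imread("pics/scene0.png")[155:305,250:400]
a=cv2.resize(a,(720,560),interpolation=cv2.INTER_CUBIC)  #x4
b=cv2.resize(b,(600,600),interpolation=cv2.INTER_CUBIC)
cv2.imwrite("pics/a.png",a);cv2.imwrite("pics/b.png",b)
```

```text
(no output)
```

View pics/a.png

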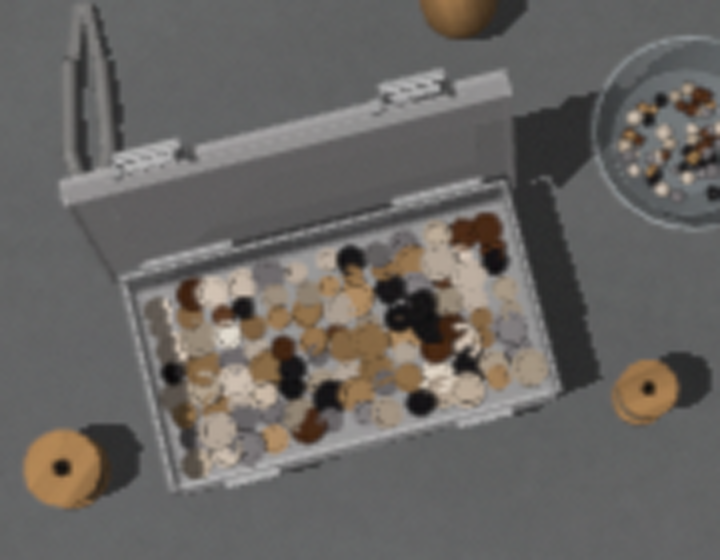

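View pics/b.png

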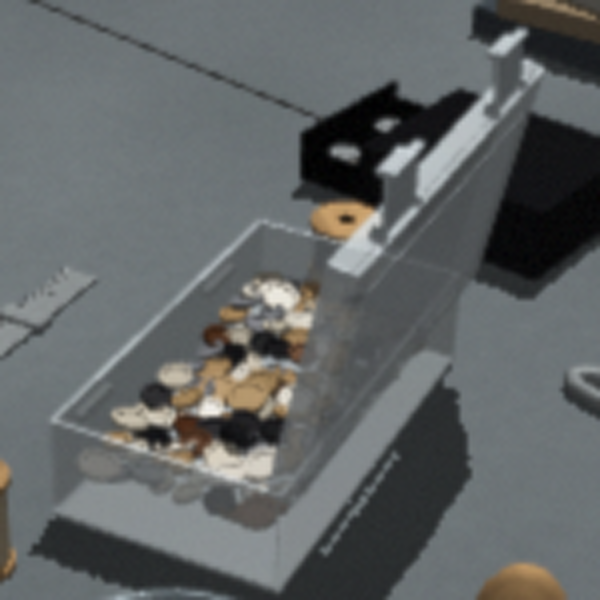

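The overhead crop shows the rim corners at crop pixels (125,275), (505,183), (175,488) and (557,393), and the lid edge ends at (62,195) and (512,85). The scene crop shows both latches standing up off the lid edge.

```bash
cat > h.py <<'E'
from cell import *
import numpy as np
def ray(n,u,v,z):
    c=calibration(n);T=np.array(c["world_from_camera"])
    d=T[:3,:3]@np.array([(u-c["cx"])/c["fx"],(v-c["cy"])/c["fy"],1]);o=T[:3,3]
    return o+d*(z-o[2])/d[2]
E
python3 - <<'E'
from h import *
np.set_printoptions(precision=1,suppress=True)
cr=lambda x,y,z:ray("top",210+x/4,170+y/4,z)
BL,BR,FL,FR=[cr(x,y,56) for x,y in((125,275),(505,183),(175,488),(557,393))]
C=(BL+BR+FL+FR)/4
print("rim",BL,BR,FL,FR,"C",C,"w",np.linalg.norm(BL-BR),np.linalg.norm(FL-FR),"d",np.linalg.norm(BL-FL),np.linalg.norm(BR-FR))
y=(BL-BR)+(FL-FR);yaw=np.arctan2(-y[0],y[1]);print("yaw",yaw)
sc=lambda x,y,z:ray("scene",250+x/4,155+y/4,z)
print("scene rim FL,FR,BR",sc(262,222,56),sc(53,420,56),sc(285,490,56))
X=np.array([np.cos(yaw),np.sin(yaw),0]);Y=np.array([-X[1],X[0],0])
for z in(170,181,190):
  for p in((62,195),(512,85)):
    q=cr(*p,z)-C;print(z,"lid edge box xy",q@X,q@Y)
for p in ((335,262),(540,68)):
    q=sc(*p,181)-C;print("scene lid",q@X,q@Y)
for n,p,z in(("egg",(326,170),25),("bowl",(383,203),40),("spS",(226,287),36),("spT",(372,267),52),("gaugeL",(276,336),3),("gaugeR",(345,323),3),("snips",(232,195),5),("traynear",(172,330),30)):
    w=ray("top",*p,z);q=w-C;print(n,w,q@X,q@Y)
s=read_state();q=np.array(s["eef_pos"])-C;print("tcp",q@X,q@Y,"tool yaw rel",s["tool_rot"][2]+np.pi-yaw)
E
```

```text
rim [579.1 249.3  56. ] [634.2  44.2  56. ] [464.7 217.8  56. ] [519.6  14.3  56. ] C [549.4 131.4  56. ] w 212.35667025313603 210.76238365110518 d 118.66109066484228 118.4304855412415
yaw 0.26290812773325806
scene rim FL,FR,BR [468.8 220.   56. ] [524.3  15.2  56. ] [635.9  50.2  56. ]
170 lid edge box xy 84.63069262060013 114.66857687439581
170 lid edge box xy 85.5311085627451 -112.92195357009223
181 lid edge box xy 82.1308141060595 113.21953125443304
181 lid edge box xy 83.02149380540367 -111.9100513549049
190 lid edge box xy 80.08545895779892 112.03394847446353
190 lid edge box xy 80.96817264030615 -111.08213136066072
scene lid 82.81161835954714 -106.60861360679615
scene lid 91.53060338906556 107.58244022848302
egg [745.7  68.4  25. ] 173.17823661037227 -111.86579373340642
bowl [668.5 -60.   40. ] 65.21408868717616 -215.75838292266744
spS [475.3 281.   36. ] -32.6665961880801 163.70221905278848
spT [523.7 -35.2  52. ] -68.15325531060147 -154.15155837716705
gaugeL [371.2 171.6   3. ] -161.63569042731737 85.20709340304242
gaugeR [402.3  19.4   3. ] -171.12107543435667 -69.9038195487389
snips [687.5 282.5   5. ] 172.65070768005418 110.08855444310703
traynear [380.9 393.9  30. ] -94.47216303110696 297.3190786476982
tcp -564.0653492936561 -633.5050360908626 tool yaw rel 0.0008727113455453961
```

Request:
{"name": "apply_moves", "arguments": {"targets": [[-0.73,-0.1,-0.66,0,0,0],[-0.73,-0.1,-0.66,0,0,0],[-0.73,-0.1,-0.66,0,0,0],[-0.73,-0.1,-0.66,0,0,0],[-0.73,-0.1,-0.66,0,0,0],[-0.73,-0.1,-0.66,0,0,0],[-0.73,-0.1,-0.66,0,0,0],[-0.73,-0.1,-0.66,0,0,0],[-0.73,-0.1,-0.66,0,0,0],[-0.73,-0.1,-0.66,0,0,0],[-0.73,0,-0.66,0,0,0],[-0.73,0,-0.66,0,0,0]], "jaw": -1}}

```text
clock: 1.6
eef_pos: [425.6, -229.1, 271.2]
tool_rot: [-1.571, -0.0, -2.878]
force: [-0.2, -0.3, 0.8]
width: -0.2
```

Request:
{"name": "apply_moves", "arguments": {"targets": [[-0.73,0,-0.66,0,0,0],[-0.73,0,-0.66,0,0,0],[-0.73,0,-0.66,0,0,0],[-0.73,0,-0.66,0,0,0],[-0.73,0,-0.66,0,0,0],[-0.73,0,-0.66,0,0,0],[-0.73,0,-0.66,0,0,0],[-0.73,0,-0.66,0,0,0],[-0.73,0,-0.66,0,0,0],[-0.73,0,-0.66,0,0,0],[-0.73,0,-0.66,0,0,0],[-0.73,0,-0.66,0,0,0]]}}

```text
clock: 3.1
eef_pos: [681.2, 167.8, 270.7]
tool_rot: [-1.571, -0.001, -2.878]
force: [-0.1, 0.4, 0.7]
width: -0.0
```

```bash
cat >> h.py <<'E'
np.set_printoptions(precision=1,suppress=True)
C=np.array([551,132,0]);yaw=0.263
X=np.array([np.cos(yaw),np.sin(yaw),0]);Y=np.array([-X[1],X[0],0])
def box(p): q=np.array(p)-C; return np.array([q@X,q@Y,q[2]])
def st():
    s=read_state();F=s["force"];print(s["clock"],"box",box(s["eef_pos"]),"rot",np.round(s["tool_rot"],3),"F box",F@X,F@Y,F[2],s["width"])
E
python3 -c "
from h import *
st()"
```

```text
3.1 box [135.1   0.7 270.7] rot [-1.6 -0.  -2.9] F box -0.011466136196250615 0.44208535310008906 0.7499064853462452 -0.020661840279882975
```

Request:
{"name": "apply_moves", "arguments": {"targets": [[0,0.7,0,0,0,0],[0,0.7,0,0,0,0],[0,0.7,0,0,0,0],[0,0.7,0,0,0,0],[0.24,0,0,0,0,0],[0.24,0,0,0,0,0],[0.24,0,0,0,0,0],[0.24,0,0,0,0,0],[0.24,0,0,0,0,0],[0.24,0,0,0,0,0]]}}

```text
clock: 4.35
eef_pos: [625.1, 151.8, 159.9]
tool_rot: [-1.571, 0.001, -2.878]
force: [0.9, -0.1, 0.2]
width: -0.1
```

Request:
{"name": "apply_moves", "arguments": {"targets": [[0.24,0,0,0,0,0],[0.24,0,0,0,0,0],[0.24,0,0,0,0,0],[0.24,0,0,0,0,0]]}}

```text
clock: 4.85
eef_pos: [587.4, 141.7, 159.2]
tool_rot: [-1.571, -0.0, -2.878]
force: [1.5, -0.2, 0.2]
width: -0.3
```

Run:
```python
from h import *
import cv2
st()
a=get_image("top")[170:310,210:390,::-1];b=get_image("scene")[155:305,250:400,::-1]
cv2.imwrite("pics/c.png",np.hstack([cv2.resize(a,(440,342)),cv2.resize(b,(342,342))]))
```

```text
4.85 box [ 37.7  -0.1 159.2] rot [-1.6 -0.  -2.9] F box 1.3864586480123324 -0.6065749134206075 0.2264115380991304 -0.34918512476346536
```

View pics/c.png

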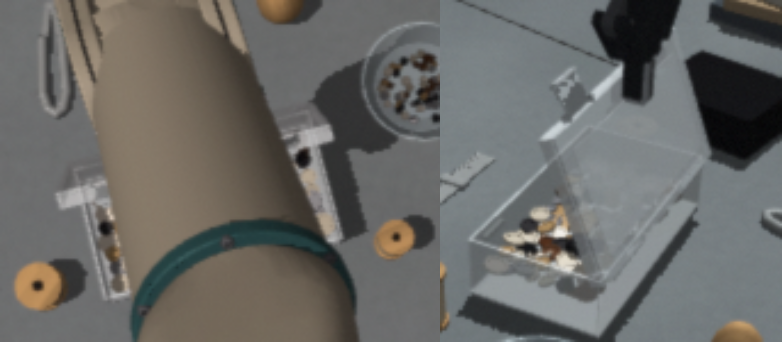

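The composite shows the lid swung past upright by the finger behind it, with its edge at about (585,100) in the right half. The push force is about 1.4 N and the box looks unmoved. I'll continue along the arc.

Request:
{"name": "apply_moves", "arguments": {"targets": [[0.24,0.125,0,0,0,0],[0.24,0.125,0,0,0,0],[0.24,0.125,0,0,0,0],[0.19,0.19,0,0,0,0],[0.19,0.19,0,0,0,0],[0.19,0.19,0,0,0,0],[0.12,0.23,0,0,0,0],[0.12,0.23,0,0,0,0],[0.12,0.23,0,0,0,0],[0.06,0.24,0,0,0,0],[0.06,0.24,0,0,0,0]]}}

```text
clock: 6.32
eef_pos: [519.7, 123.4, 74.0]
tool_rot: [-1.571, 0.0, -2.878]
force: [0.9, 0.2, 0.5]
width: -0.1
```

Request:
{"name": "apply_moves", "arguments": {"targets": [[0.03,0.14,0,0,0,0],[0,0.12,0,0,0,0],[0,0.05,0,0,0,0],[0,0,0,0,0,0],[0,0,0,0,0,0]]}}

```text
clock: 6.95
eef_pos: [518.9, 123.1, 62.5]
tool_rot: [-1.571, 0.001, -2.878]
force: [0.9, 0.8, -1.3]
width: 0.2
```

```bash
python3 -c "
from h import *
st()"
```

```text
6.95 box [-33.3  -0.2  62.5] rot [-1.6  0.  -2.9] F box 1.0915224336850204 0.5355672695871667 -1.2703414691020203 0.22154424153186006
```

Request:
{"name": "apply_moves", "arguments": {"targets": [[0,0.05,0,0,0,0],[0,0.05,0,0,0,0],[0,0,0,0,0,0],[0,0,0,0,0,0]]}}

```text
clock: 7.45
eef_pos: [519.0, 123.1, 59.9]
tool_rot: [-1.571, 0.001, -2.878]
force: [-3.4, -1.3, 15.3]
width: 0.2
```

Request:
{"name": "apply_moves", "arguments": {"targets": [[0,0.05,0,0,0,0],[0,0.05,0,0,0,0],[0,0,0,0,0,0],[0,0,0,0,0,0]]}}

```text
clock: 7.95
eef_pos: [519.1, 123.2, 59.4]
tool_rot: [-1.57, 0.003, -2.878]
force: [-9.0, -3.2, 47.7]
width: 0.1
```

Request:
{"name": "apply_moves", "arguments": {"targets": [[0,-0.6,0,0,0,0],[0,-0.7,0,0,0,0],[0.38,0,-0.54,0,0,0],[0.38,0,-0.54,0,0,0],[0.38,0,-0.54,0,0,0],[0.36,0,0,0,0,0],[0,0,0,0,0,0]]}}

```text
clock: 8.82
eef_pos: [442.9, 168.8, 106.3]
tool_rot: [-1.57, -0.001, -2.878]
force: [0.5, -0.1, 0.4]
width: -0.0
```

Run:
```python
from h import *
import cv2
st()
a=get_image("top")[190:310,200:380,::-1];b=get_image("scene")[155:305,230:380,::-1]
cv2.imwrite("pics/d.png",np.hstack([cv2.resize(a,(450,300),interpolation=2),cv2.resize(b,(300,300),interpolation=2)]))
```

```text
8.825 box [-94.8  63.6 106.3] rot [-1.6 -0.  -2.9] F box 0.43140657173186914 -0.17259088450185536 0.40740405605443286 -0.02699691644535603
```

View pics/d.png

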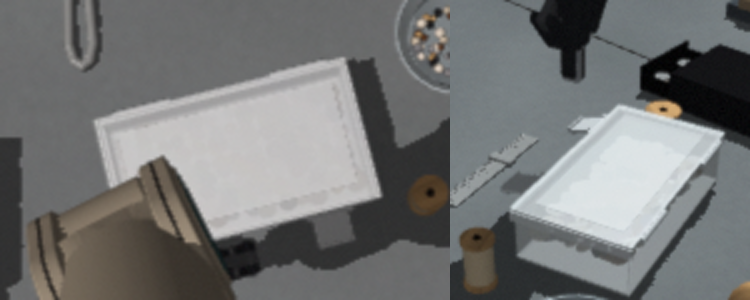

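The composite shows the lid lying flat. Both latches stand out, the right one at (335,225) in the left half and the left one at (585,125) in the right half. Next I press the left latch down and then in.

Request:
{"name": "apply_moves", "arguments": {"targets": [[0,0.5,0,0,0,0],[0,0.5,0,0,0,0],[0,0.22,0,0,0,0],[0,0.22,0,0,0,0],[0,0.22,0,0,0,0],[0,0.22,0,0,0,0],[0,0.22,0,0,0,0],[0,0,0,0,0,0]]}}

```text
clock: 9.93
eef_pos: [443.5, 169.8, 22.0]
tool_rot: [-1.571, -0.001, -2.878]
force: [-1.1, 0.0, -0.9]
width: -0.1
```

Request:
{"name": "apply_moves", "arguments": {"targets": [[-0.08,0,0,0,0,0],[-0.08,0,0,0,0,0],[-0.05,0,0,0,0,0],[0,0,0,0,0,0]]}}

```text
clock: 10.42
eef_pos: [452.2, 172.2, 22.4]
tool_rot: [-1.571, 0.0, -2.878]
force: [-0.3, -0.1, -0.3]
width: 0.2
```

```bash
python3 -c "
from h import *
st()"
```

```text
10.425 box [-85.   64.5  22.4] rot [-1.6  0.  -2.9] F box -0.30753094773541356 0.029907666537366897 -0.27599007805880366 0.19155828121950202
```

Still only light contact, so I'll keep pushing in small steps.

Request:
{"name": "apply_moves", "arguments": {"targets": [[-0.05,0,0,0,0,0],[-0.05,0,0,0,0,0],[0,0,0,0,0,0]]}}

```text
clock: 10.8
eef_pos: [453.5, 172.5, 22.1]
tool_rot: [-1.57, -0.005, -2.877]
force: [-5.1, 0.2, 3.1]
width: -0.2
```

Request:
{"name": "apply_moves", "arguments": {"targets": [[-0.05,0,0,0,0,0],[0,0,0,0,0,0]]}}

```text
clock: 11.05
eef_pos: [453.7, 172.5, 22.0]
tool_rot: [-1.57, -0.008, -2.877]
force: [-7.9, -1.5, 5.2]
width: 0.1
```

Request:
{"name": "apply_moves", "arguments": {"targets": [[-0.05,0,0,0,0,0],[0,0,0,0,0,0]]}}

```text
clock: 11.3
eef_pos: [453.8, 172.6, 21.8]
tool_rot: [-1.57, -0.011, -2.877]
force: [-10.7, -1.7, 7.6]
width: -0.1
```

The push stops firmly at the predicted folded position, x about -83. I'll back off and go to the right latch.

Request:
{"name": "apply_moves", "arguments": {"targets": [[0.6,0,0,0,0,0],[0,-0.9,0,0,0,0],[0,-1,0,0,0,0],[0,0,0.8,0,0,0],[0,0,0.8,0,0,0],[0,0,0.8,0,0,0],[0,0,0.8,0,0,0],[-0.15,0,0.05,0,0,0],[0,0,0,0,0,0]]}}

```text
clock: 12.42
eef_pos: [477.6, 44.9, 98.7]
tool_rot: [-1.571, 0.002, -2.878]
force: [-0.2, -0.4, 0.3]
width: -0.0
```

Run:
```python
from h import *
import cv2
st()
a=get_image("top")[200:310,200:380,::-1]
cv2.imwrite("pics/e.png",cv2.resize(a,(720,440),interpolation=2))
```

```text
12.425 box [-93.5 -65.   98.7] rot [-1.6  0.  -2.9] F box -0.30820172076403524 -0.3612312583604178 0.3419530265699419 -0.02187850259765831
```

View pics/e.png

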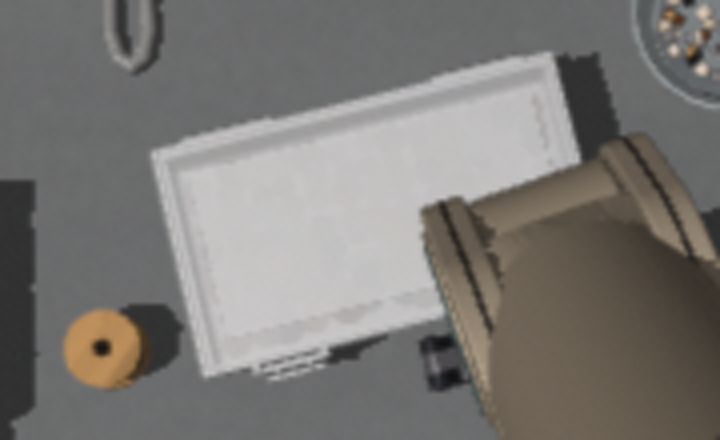

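The picture shows the left latch as a narrow double line hugging the front at (290,368), so it looks folded. The finger is now above the right latch.

Request:
{"name": "apply_moves", "arguments": {"targets": [[0,0.4,0,0,0,0],[0,0.4,0,0,0,0],[0,0.22,0,0,0,0],[0,0.22,0,0,0,0],[0,0.22,0,0,0,0],[0,0.22,0,0,0,0],[0,0.22,0,0,0,0],[0,0,0,0,0,0],[-0.08,0,0,0,0,0],[-0.08,0,0,0,0,0],[-0.05,0,0,0,0,0],[0,0,0,0,0,0]]}}

```text
clock: 13.98
eef_pos: [485.4, 46.5, 22.8]
tool_rot: [-1.571, 0.001, -2.878]
force: [-0.1, -1.3, -0.5]
width: -0.0
```

Request:
{"name": "apply_moves", "arguments": {"targets": [[-0.05,0,0,0,0,0],[-0.05,0,0,0,0,0],[0,0,0,0,0,0]]}}

```text
clock: 14.35
eef_pos: [487.9, 47.2, 22.5]
tool_rot: [-1.571, -0.002, -2.878]
force: [-2.3, -1.3, -0.5]
width: 0.0
```

Request:
{"name": "apply_moves", "arguments": {"targets": [[-0.05,0,0,0,0,0],[-0.05,0,0,0,0,0],[0,0,0,0,0,0]]}}

```text
clock: 14.72
eef_pos: [491.0, 47.4, 22.2]
tool_rot: [-1.57, -0.004, -2.879]
force: [-3.3, -2.3, -2.5]
width: -0.2
```

```bash
python3 -c "
from h import *
st()"
```

```text
14.725 box [-80.  -66.1  22.2] rot [-1.6 -0.  -2.9] F box -3.767485864482299 -1.3373501248648736 -2.4870655853357526 -0.19403686900376643
```

Request:
{"name": "apply_moves", "arguments": {"targets": [[0.6,0,0,0,0,0],[0.6,0,0,0,0,0],[0,-1,0,0,0,0],[0,-1,0,0,0,0],[0.6,0,0.8,0,0,0],[0.6,0,0.8,0,0,0],[0,0,0.8,0,0,0],[0,0,0.8,0,0,0],[0,0,0.8,0,0,0],[0,0,0.8,0,0,0],[0,0,0,0,0,0]]}}

```text
clock: 16.1
eef_pos: [456.5, -164.1, 103.2]
tool_rot: [-1.567, 0.002, -2.883]
force: [-0.2, -0.4, 0.4]
width: 0.2
```

Run:
```python
from h import *
import cv2
st()
a=get_image("top")[205:305,220:370,::-1];cv2.imwrite("pics/full.png",a)
b=get_image("scene")[190:310,250:390,::-1]
cv2.imwrite("pics/f.png",cv2.resize(a,(750,500),interpolation=2));cv2.imwrite("pics/g.png",cv2.resize(b,(700,600),interpolation=2))
```

```text
16.1 box [-168.2 -261.3  103.2] rot [-1.6  0.  -2.9] F box -0.33684501832552427 -0.3427359025544638 0.36823165647049166 0.1511298990189258
```

View pics/f.png

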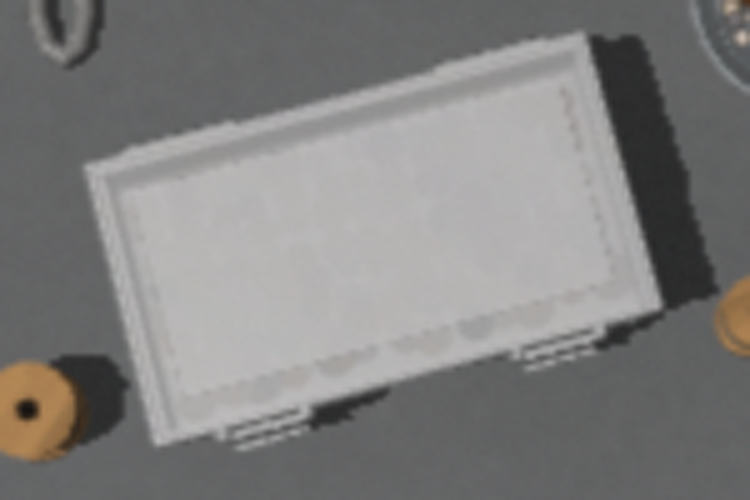

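View pics/g.png

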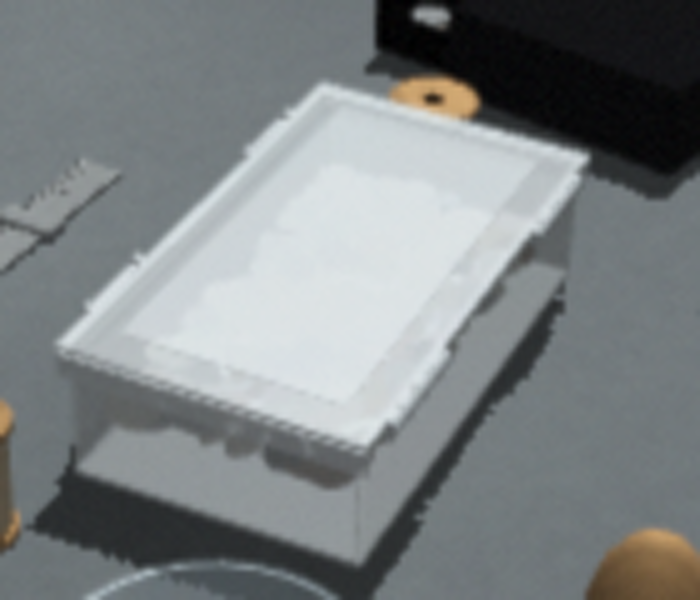

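Both latches appear folded, with their lip lines centred at about (274,437) and (563,358) in the overhead crop. I'll check these against the expected fold.

Run:
```python
from h import *
r=lambda x,y,z:ray("top",220+x/5,205+y/5,z)
L,R,BL,BR=r(157,443,60),r(660,310,60),r(85,168,60),r(583,33,60)
y=(L-R)+(BL-BR);y[2]=0;y/=np.linalg.norm(y);x=np.array([y[1],-y[0],0])
M=(L+R+BL+BR)/4;print("lid c",M,"moved?",M-C,"w",np.linalg.norm(L-R),np.linalg.norm(L-BL),"yaw",np.arctan2(x[1],x[0]))
F=((L+R)/2)@x
for n,p in(("L",(274,440)),("R",(563,361))):
  for phi in(0,.1,.2,.3,.5):
    z=55-27*np.cos(phi)+3*np.sin(phi)
    print(n,phi,"meas dx",F-r(*p,z)@x,"expect lip",3+27*np.sin(phi)+6*np.cos(phi))
```

```text
lid c [551.1 133.1  60. ] moved? [ 0.1  1.1 60. ] w 222.04875332101543 122.92072375494662 yaw 0.2842860925386417
L 0 meas dx 8.985636896312656 expect lip 9.0
L 0.1 meas dx 9.014834034501575 expect lip 11.665527241132516
L 0.2 meas dx 9.0618722290493 expect lip 14.244471398514104
L 0.3 meas dx 9.126281489864652 expect lip 16.711064514609802
L 0.5 meas dx 9.30447185037275 expect lip 21.209984913655717
R 0 meas dx 8.749017773234073 expect lip 9.0
R 0.1 meas dx 8.778303573036396 expect lip 11.665527241132516
R 0.2 meas dx 8.825484606316877 expect lip 14.244471398514104
R 0.3 meas dx 8.89008945578695 expect lip 16.711064514609802
R 0.5 meas dx 9.068820918808228 expect lip 21.209984913655717
```

```bash
python3 -c "
from h import *
st();print(finish_job())"
```

```text
16.2 box [-168.6 -258.   103.1] rot [-1.6  0.  -2.9] F box 0.21738332928246315 0.7167510659535618 -0.5303434333441963 0.022540888211792166
the job is handed in; nothing more can be done
None
```

I closed the box and handed the job in at 16.2 s of robot time. No verdict comes back on hand-in. I pushed the lid over and down from behind with the closed fingers, then folded the left latch and the right latch, each pushed down from above and then in against the front.

- **Lid:** it lies flat in both views. The fingers stopped at about 60 mm above the table, the height of a shut lid, and I pressed to 48 N there. Both latches still stood out in the picture taken at that point.
- **Latches:** each lip measures about 9 mm in front of the lid edge, where a fully folded latch should give 9.0 mm and one at the 0.10 rad limit about 11.7 mm. One image pixel is roughly 2 mm, so this check is coarse.
- **Box:** its centre moved about 1 mm. It may have turned by about 0.02 rad while I pushed the right latch.
- **Other things:** I kept the tool clear of them, and those in the last two pictures look unmoved. I did not measure any of them again, and those pictures do not show the tray's front.

One result differed between the latches. The left one stopped firmly at about 11 N, but the right one was pushed to only about 3.5 N, where the box seems to have started turning. I did not confirm the right tooth catching by feel.

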